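# Close up the packed tumbler case

### The job

Two gift cases stand open on the packing bench. Close up the one with a tumbler in all three of its cells, using only your fingertips: gently push its drawer fully home until it is flush, and swing its lid over and press it fully shut, without slamming or forcing either. Leave the case that still lacks a tumbler just as it is, open, pick nothing up and disturb none of the glasses or other things on the bench.

Things in the scene. Friction and masses are not known exactly. Their poses are not given: they have to be found in the camera images.
- case_a: The fully packed case: a tumbler in each of its three cells. White board gift case on an anti-slip mat, immovable. 226 mm wide (y), 124 deep (x), walls 112 high, 122 with lid shut. Open tray above z = 42 mm: three cells side by side (centres y = 70.7, 0, -70.7 mm), blue dividers; drawer below. Origin: centre of underside; x from drawer front to hinged back, y to its left, z up.
- case_a_drawer (a joint): how far case_a's drawer stands out of the case's front (-x) face, m: 0 = home, flush; at most 0.075. Its white front is 224 mm wide, 5 to 35 mm above the table; with the drawer home its face is 62 mm in front of the case's centre. About 2 N of friction, stays where left. It goes home along the case's +x.
- case_a_lid (a joint): opening of case_a's lid, rad: 0 = shut flat on the walls, 1.57 = upright, 1.95 = leaning back, its limit. Plain flat panel 226 x 124 x 10 mm, about 0.2 kg, no handle, hinged along the case's y at the back top edge. Friction hinges (0.3 N m) hold it at any angle: it does not fall shut and must be pushed all the way down.
- case_a_knob (a point): middle of the outer end of the drawer's round brass knob on case_a (20 mm in diameter, sticks out 14.5 mm from the drawer front, 20 mm above the table); moves with the drawer
- case_a_lid_edge (a point): middle of the lid's free edge on its outer face (the face that is on top when shut): 124 mm from the hinge axis, 10 mm off the lid's inner face; moves with the lid
- case_a_hinge (a point): middle of the hinge axis of case_a: 62 mm behind the case's centre and 112 mm above the table
- case_b: The incomplete case, the same make: its middle cell is empty. White board gift case on an anti-slip mat, immovable. 226 mm wide (y), 124 deep (x), walls 112 high, 122 with lid shut. Open tray above z = 42 mm: three cells side by side (centres y = 70.7, 0, -70.7 mm), blue dividers; drawer below. Origin: centre of underside; x from drawer front to hinged back, y to its left, z up.
- case_b_drawer (a joint): how far case_b's drawer stands out of the case's front (-x) face, m: 0 = home, flush; at most 0.075. Its white front is 224 mm wide, 5 to 35 mm above the table; with the drawer home its face is 62 mm in front of the case's centre. About 2 N of friction, stays where left. It goes home along the case's +x.
- case_b_lid (a joint): opening of case_b's lid, rad: 0 = shut flat on the walls, 1.57 = upright, 1.95 = leaning back, its limit. Plain flat panel 226 x 124 x 10 mm, about 0.2 kg, no handle, hinged along the case's y at the back top edge. Friction hinges (0.3 N m) hold it at any angle: it does not fall shut and must be pushed all the way down.
- case_b_knob (a point): middle of the outer end of the drawer's round brass knob on case_b (20 mm in diameter, sticks out 14.5 mm from the drawer front, 20 mm above the table); moves with the drawer
- case_b_lid_edge (a point): middle of the lid's free edge on its outer face (the face that is on top when shut): 124 mm from the hinge axis, 10 mm off the lid's inner face; moves with the lid
- case_b_hinge (a point): middle of the hinge axis of case_b: 62 mm behind the case's centre and 112 mm above the table
- tumbler_a1: clear glass tumbler lying on its side in a cell of case_a, along the case's x, 106 mm long, 64 mm across the rim (+x end), 52 mm at the foot, 0.16 kg, with a small plain gold seal; loose. Origin: under its middle, on the tray floor (42 mm above the table); its top lies 106 mm above the table, below the wall tops.
- tumbler_a2: clear glass tumbler lying on its side in a cell of case_a, along the case's x, 106 mm long, 64 mm across the rim (+x end), 52 mm at the foot, 0.16 kg, with a small plain gold seal; loose. Origin: under its middle, on the tray floor (42 mm above the table); its top lies 106 mm above the table, below the wall tops.
- tumbler_a3: clear glass tumbler lying on its side in a cell of case_a, along the case's x, 106 mm long, 64 mm across the rim (+x end), 52 mm at the foot, 0.16 kg, with a small plain gold seal; loose. Origin: under its middle, on the tray floor (42 mm above the table); its top lies 106 mm above the table, below the wall tops.
- tumbler_b1: clear glass tumbler lying on its side in a cell of case_b, along the case's x, 106 mm long, 64 mm across the rim (+x end), 52 mm at the foot, 0.16 kg, with a small plain gold seal; loose. Origin: under its middle, on the tray floor (42 mm above the table); its top lies 106 mm above the table, below the wall tops.
- tumbler_b2: clear glass tumbler lying on its side in a cell of case_b, along the case's x, 106 mm long, 64 mm across the rim (+x end), 52 mm at the foot, 0.16 kg, with a small plain gold seal; loose. Origin: under its middle, on the tray floor (42 mm above the table); its top lies 106 mm above the table, below the wall tops.
- tumbler_c: the same clear glass tumbler standing upright behind the cases, opposite the gap between them, 106 mm high, rim 64 mm across; origin: centre of its foot
- tumbler_d: the same clear glass tumbler standing upright at the left end of the bench, 106 mm high, rim 64 mm across; origin: centre of its foot
- spray: spray bottle of glass cleaner, 68 mm in diameter, 190 mm high, at the left; origin: centre of its foot
- marker: marker pen lying at the right, 130 mm long, 17 mm thick; origin: under its middle

How it is judged:
At the end, for the whole second after the job is handed in: packed case: drawer home to within 3 mm, lid shut to within 0.035 rad (4 mm at the edge); other case's lid edge and drawer within 12 mm of where they stood; tumblers in the cases within 15 mm, standing tumblers, spray bottle and marker within 30 mm of where they were (value of joint case_a_drawer below 0.003 m and value of joint case_a_lid below 0.035 rad and distance of each of case_b_lid_edge, case_b_knob from where it was at the start of the episode below 0.012 m and distance of each of tumbler_a1, tumbler_a2, tumbler_a3, tumbler_b1, tumbler_b2 from where it was at the start of the episode below 0.015 m and distance of each of tumbler_c, tumbler_d, spray, marker from where it was at the start of the episode below 0.03 m); the robot touches nothing.
It fails at once if the lid is slammed (faster than 3.5 rad/s) or the drawer (faster than 0.4 m/s) (velocity of joint case_a_lid below -3.5 rad/s or velocity of joint case_a_drawer below -0.4 m/s).
It fails at once if the packed case, its lid or its drawer is pressed or pinched by the fingers with more than 80 N (contact force between the fingers and case_a above 80 N).
It fails at once if the lid or the drawer of the incomplete case is moved by more than 12 mm (distance of any of case_b_lid_edge, case_b_knob from where it was at the start of the episode above 0.012 m).
It fails at once if a tumbler in a case is moved by more than 15 mm, lifted or taken out (distance of any of tumbler_a1, tumbler_a2, tumbler_a3, tumbler_b1, tumbler_b2 from where it was at the start of the episode above 0.015 m).
It fails at once if a standing tumbler, the spray bottle or the marker is moved by more than 30 mm, lifted or knocked over (distance of any of tumbler_c, tumbler_d, spray, marker from where it was at the start of the episode above 0.03 m or angle between any of tumbler_c, tumbler_d, spray's own z axis and vertical above 0.5 rad).
It also fails if it takes over 45 s, if anything falls off the work surface, if the arm or the gripper's body presses on something with over 40 N, if the wrist force passes 120 N, or if a joint passes its speed limit or range.

### The arm

A 6-joint arm with a two-finger parallel gripper is mounted at the origin on the work surface. World frame = base frame: x ahead of the robot, y to its left, z up, the work surface at z = 0. Lengths are in m, angles in rad, forces in N, time in s.
With the tool pointing down it reaches from about 0.275 to 0.825 m from the base axis. Payload 4.9 kg.
Tool frame: the origin (TCP) lies midway between the tips of the shut fingers; the grasp point (between the pads) lies 19 mm behind it (bot.grip_depth is the distance from the TCP to the grasp point, in m); y points along the fingers, x is the direction in which the jaws open and shut, and the axes are right-handed (so a half turn about y gives the same grasp; the last joint's range is limited). The gripper opens to 85 mm and grips with 20 to 120 N. Pads are 22 mm wide; open, the fingers measure 114 mm over their backs; the gripper's body (76 mm by 85 mm) begins 54 mm behind the grasp point. The pads swing forward as they close: fully open they stand 13 mm farther back than shut.
Start: joints at [-1.266, 0.326, -0.193, 1.052, 0, 1.437], TCP at [0.234, -0.498, 0.231] pointing down, gripper open.
Joint ranges: [-2.65, 2.65], [-0.97, 1.79], [-1.3, 1.35], [-1.93, 2.1], [-1.47, 1.37], [-3.14, 3.14]. Speed limits (rad/s): [2.57, 2.57, 3.14, 3.14, 3.14, 3.14].

### API

Orientations are given as a unit quaternion [w, x, y, z].
In Python, from cell import bot gives the robot as it stands. Calls block until the motion is done:
- bot.move_pose(position, orientation): joint-space move of the TCP to a pose.
- bot.move_linear(position, speed=0.15, rotation=None, until_force=None): straight line of the TCP; rotation=None keeps the orientation; speed is the mean speed in m/s. With until_force (N) it stops when the force on the tool has changed by that much, and returns True; else False.
- bot.goto_joints(angles): joint-space move.
- bot.set_gripper(opening, grasp_force=None): opening from 0.0 (shut) to 1.0 (fully open); grasp_force is the grip in N (None keeps the last); returns when the fingers have stopped.
- bot.wait(seconds).
- bot.solve_ik(position, orientation): joint angles nearest the present ones, or None.
- bot.camera(name): name is "side" or "top"; returns the picture (400x640x3 uint8, red, green, blue); there is no depth.
- bot.calibration(name): a dict with "mtx" (3x3 intrinsics, pixels), "extrinsics" (4x4, takes a point from world to camera coordinates). Camera axes: x right, y down, z forward; pixel columns grow to the right and rows downward; lengths in m; the calibration is good to about 2 mm. A picture is of the moment at which its call begins. calibration takes no time and is no camera call.
A pose or a line that the arm cannot do raises bot.PlanningError and nothing moves.
- bot.close_job(): hands the job in, once; it reports no verdict.
Trained networks look in the newest picture that a camera, given by its name, has taken for a name from the list of things; names that differ only in an ending like _2 or _b are one class to them, and where a whole thing is asked for, a point or a joint stands for the part that bears it (a point fixed in the world has none). Each returns a list of dicts, best first, with "confidence" (0 to 1); they miss things now and then, are a little off and sometimes report something else, mostly with a low value. They report only what shows in the picture. A call takes as long as a camera call.
- bot.search_frame(camera, thing): "bbox" ([left, top, width, height] in pixels, round what is visible of it).
Readings, each from a call of its own:
- bot.read_clock(): time.
- bot.read_joint_positions(): joint angles.
- bot.read_joint_vel(): joint speeds.
- bot.read_joint_efforts(): joint torques, N m.
- bot.read_position(): TCP position.
- bot.read_tool_rot(): TCP orientation.
- bot.read_ft_force(): force on the tool from outside, world axes, zero at the start.
- bot.read_moment(): the same for the moment, N m.
- bot.read_gripper_width(): opening from 0.0 (shut) to 1.0 (fully open).
Only numpy, scipy, OpenCV 4.12 (cv2) and the standard library are available. Lean on these libraries where they do the work, as an engineer would, in place of code of your own. Each camera call takes 0.05 s, during which the arm holds its last target.

## Working session

There is one attempt and no reset: what is moved stays moved. The work goes in short steps, each a Python script; the robot and the scene stay as the last script left them, time stands still between calls to the robot, and variables do not carry over. Pictures are saved under pics/ and viewed, and the job is handed in when it is done.

```bash
mkdir -p pics; ls; python3 - <<'E'
from cell import bot
import cv2
for n in("top","side"):
    im=bot.camera(n); cv2.imwrite(f"pics/{n}0.png",im[:,:,::-1])
    c=bot.calibration(n); print(n,c["mtx"].round(1).tolist(),c["extrinsics"].round(4).tolist())
    for t in("case_a","case_a_knob","case_a_lid","case_a_drawer","tumbler_a1","spray","marker"):
        print(t,[(d["bbox"],round(d["confidence"],2)) for d in bot.search_frame(n,t)])
print(bot.read_clock(),bot.read_tool_rot())
E
```

```text
pics
top [[498.6, 0.0, 320.2], [0.0, 498.6, 196.9], [0.0, 0.0, 1.0]] [[0.0052, -0.9998, 0.0173, -0.0074], [-0.9865, -0.0079, -0.1635, 0.5422], [0.1636, -0.0162, -0.9864, 1.2728], [0.0, 0.0, 0.0, 1.0]]
case_a [([207.6, 118.1, 102.8, 109.7], 0.79), ([340.0, 145.8, 109.7, 97.0], 0.67)]
case_a_knob [([342.1, 224.4, 83.0, 17.4], 0.7), ([305.3, 115.0, 21.6, 29.9], 0.41)]
case_a_lid [([346.9, 143.7, 101.8, 34.1], 0.93)]
case_a_drawer [([342.4, 223.5, 86.6, 17.9], 0.85)]
tumbler_a1 [([401.3, 179.4, 25.9, 44.0], 0.9), ([353.8, 174.2, 20.5, 46.8], 0.87), ([375.0, 177.6, 24.8, 43.2], 0.85), ([344.6, 147.9, 104.7, 27.0], 0.69)]
spray [([130.1, 197.4, 38.4, 33.6], 0.68)]
marker [([451.6, 235.8, 45.0, 32.8], 0.82), ([338.3, 145.9, 109.4, 96.4], 0.2)]
side [[477.2, 0.0, 319.8], [0.0, 477.2, 200.4], [0.0, 0.0, 1.0]] [[-0.7132, -0.7009, -0.0034, 0.3768], [-0.4535, 0.4652, -0.7602, 0.3165], [0.5345, -0.5407, -0.6496, 1.3603], [0.0, 0.0, 0.0, 1.0]]
case_a [([223.5, 160.9, 91.6, 108.8], 0.86), ([315.7, 123.7, 77.0, 99.1], 0.79)]
case_a_knob [([347.4, 191.8, 33.6, 30.7], 0.84), ([225.3, 158.3, 70.9, 56.4], 0.68)]
case_a_lid [([309.4, 123.1, 58.0, 57.5], 0.7)]
case_a_drawer [([341.9, 189.6, 36.0, 34.6], 0.63)]
tumbler_a1 [([339.4, 171.8, 23.4, 15.8], 0.85), ([356.1, 160.6, 23.5, 19.2], 0.63), ([324.3, 176.6, 24.2, 21.9], 0.56)]
spray [([205.3, 253.9, 28.9, 55.6], 0.63), ([224.8, 159.8, 72.3, 53.9], 0.47)]
marker [([323.4, 175.2, 26.5, 20.6], 0.46), ([310.1, 122.6, 79.2, 100.3], 0.45), ([422.8, 175.4, 16.7, 5.8], 0.37)]
0.8 [-0.59681651  0.5968584  -0.37915898  0.37922101]
```

```bash
python3 - <<'E'
import cv2
t=cv2.imread("pics/top0.png")[100:270,110:510]; cv2.imwrite("pics/t1.png",cv2.resize(t,(800,340),interpolation=cv2.INTER_CUBIC))
t=cv2.imread("pics/side0.png")[100:320,190:460]; cv2.imwrite("pics/s1.png",cv2.resize(t,None,fx=2.7,fy=2.7,interpolation=cv2.INTER_CUBIC))
E
```

```text
(no output)
```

View pics/t1.png

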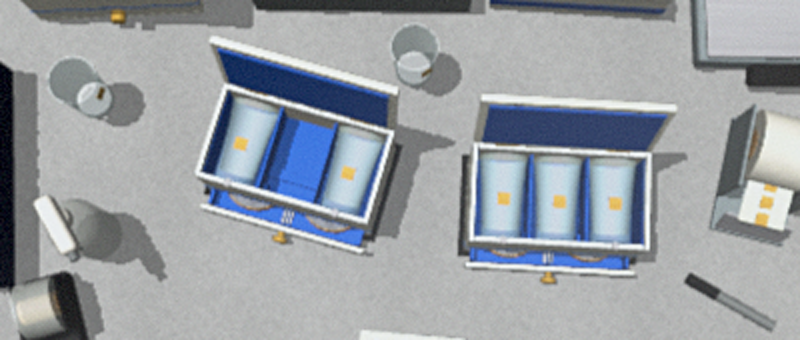

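View pics/s1.png

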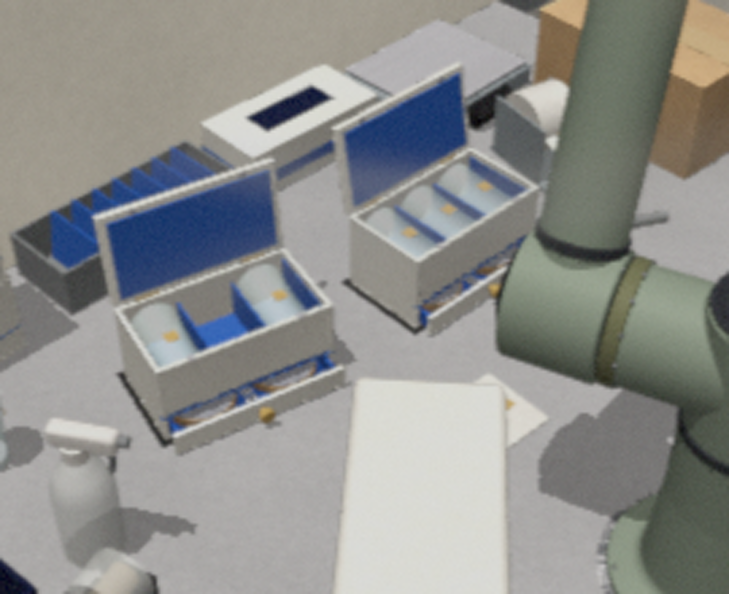

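View pics/top0.png

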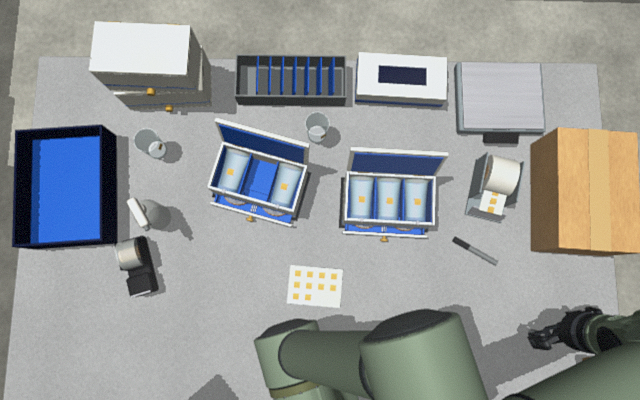

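```bash
cat > fit.py <<'E'
import numpy as np,cv2
from scipy.optimize import least_squares
from cell import bot
def proj(n,P):
    c=bot.calibration(n);E=c["extrinsics"];q=np.atleast_2d(P)@E[:3,:3].T+E[:3,3]
    q=q@c["mtx"].T; return q[:,:2]/q[:,2:]
def model(p):
    x,y,yaw,d,th=p
    L=[[-.062,.113,.112],[-.062,-.113,.112],[.062,-.113,.112],[.062,.113,.112]]
    L+=[[-.062-d,.112,.035],[-.062-d,-.112,.035],[-.0765-d,0,.020]]
    # lid: hinge (.062,.112); inner face free edge and outer free edge
    u=np.array([-np.cos(th),np.sin(th)]); n=np.array([np.sin(th),np.cos(th)])
    for r in (0,.01):
        v=np.array([.062,.112])+.124*u+r*n
        L+=[[v[0],.113,v[1]],[v[0],-.113,v[1]]]
    L=np.array(L);c,s=np.cos(yaw),np.sin(yaw)
    return np.c_[c*L[:,0]-s*L[:,1]+x,s*L[:,0]+c*L[:,1]+y,L[:,2]]
E
cat > run.py <<'E'
from fit import *
obs={0:(344.5,223.5),1:(434,224.5),2:(435.5,175.5),3:(347.5,172.5),4:(342.5,232.5),5:(427,236.5),6:(384,240.8),9:(351.2,148),10:(448,153)}
k=list(obs);o=np.array([obs[i] for i in k])
r=least_squares(lambda p:(proj("top",model(p)[k])-o).ravel(),[.5,-.1,0,.03,1.6],loss='soft_l1')
print(r.x.round(4),r.fun.reshape(-1,2).round(1).tolist());np.save("p.npy",r.x)
M=model(r.x);print(M.round(3))
for n,(a,b,w,h) in dict(top=(330,135,130,115),side=(300,110,110,125)).items():
    im=cv2.imread(f"pics/{n}0.png");s=5
    t=cv2.resize(im[b:b+h,a:a+w],None,fx=s,fy=s,interpolation=cv2.INTER_CUBIC)
    for e in [(0,1),(1,2),(2,3),(3,0),(4,5),(7,8),(9,10),(3,9),(2,10)]:
        q=((proj(n,M[list(e)])-[a,b]+.5)*s).astype(int); cv2.line(t,tuple(map(int,q[0])),tuple(map(int,q[1])),(0,0,255),1)
    q=((proj(n,M[6])[0]-[a,b]+.5)*s).astype(int);cv2.circle(t,tuple(map(int,q)),5,(0,255,0),1)
    cv2.imwrite(f"pics/fit_{n}.png",t[:600])
E
python3 run.py
```

```text
[ 0.5284 -0.1787 -0.0388  0.0221  1.7374] [[-0.0, -2.6], [1.0, 0.6], [-0.2, 0.9], [-1.2, -0.3], [0.2, 0.2], [0.5, 0.1], [0.1, -0.2], [-0.9, 0.2], [0.2, -0.2]]
[[ 0.471 -0.063  0.112]
 [ 0.462 -0.289  0.112]
 [ 0.586 -0.294  0.112]
 [ 0.595 -0.068  0.112]
 [ 0.449 -0.064  0.035]
 [ 0.44  -0.287  0.035]
 [ 0.43  -0.175  0.02 ]
 [ 0.615 -0.069  0.234]
 [ 0.607 -0.295  0.234]
 [ 0.625 -0.069  0.233]
 [ 0.616 -0.295  0.233]]
```

View pics/fit_top.png

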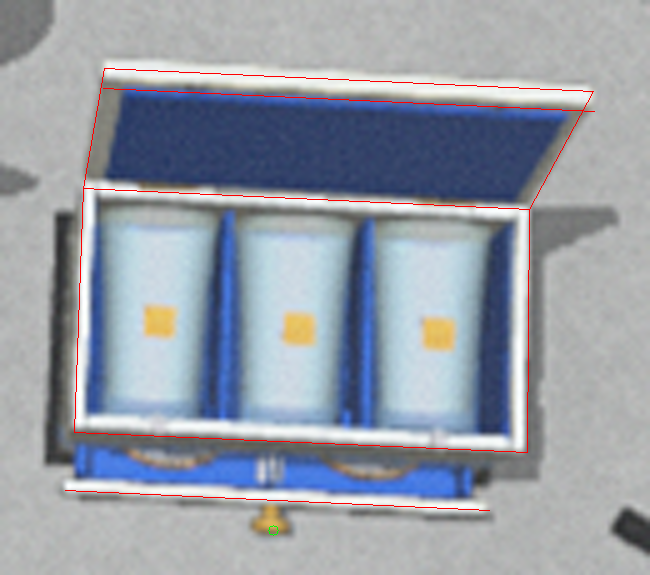

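View pics/fit_side.png

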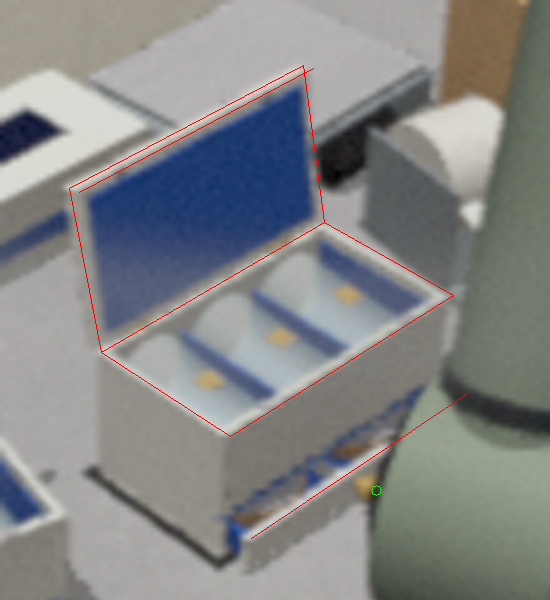

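The right-hand case is the full one: three seals, with its wall top near (344–435, 173–225) px in the top view. The fitted wireframe lies on it to about 1–2 px in both views. I'll check reachability next.

```bash
cat > h.py <<'E'
import numpy as np
from scipy.spatial.transform import Rotation as Ro
from cell import bot
x0,y0,yaw,d0,th0=np.load("p.npy")
C=Ro.from_euler('z',yaw)
def W(x,y,z): return C.apply([x,y,z])+[x0,y0,0]
def Q(tilt,spin=0,sgn=1):  # tilt: angle of the fingers below horizontal, pointing to case +x; jaws along case y
    a=np.array([np.cos(tilt),0,-np.sin(tilt)]); j=np.array([0,sgn*1.,0])
    M=np.c_[j,a,np.cross(j,a)]
    q=(C*Ro.from_euler('z',spin)*Ro.from_matrix(M)).as_quat(); return q[[3,0,1,2]]
E
python3 - <<'E'
from h import *
q=bot.read_tool_rot();print(Ro.from_quat(q[[1,2,3,0]] if hasattr(q,'shape') else [q[1],q[2],q[3],q[0]]).as_matrix().round(2))
f=lambda s:None if s is None else np.round(s,2)
for sgn in(1,-1):
  for t in(35,45,55,65):
    for sp in (0,-.3):
      print(sgn,t,sp,[f(bot.solve_ik(W(x,0,z),Q(np.radians(t),sp,sgn))) for x,z in((-.15,.016),(-.075,.016),(-.16,.15))])
  for p in((.124,0,.30),(.124,0,.205),(-.03,0,.12)): print(sgn,p,f(bot.solve_ik(W(*p),Q(np.pi/2,0,sgn))))
E
```

```text
[[ 0.42  0.    0.91]
 [-0.91 -0.    0.42]
 [ 0.   -1.   -0.  ]]
1 35 0 [None, None, None]
1 35 -0.3 [None, None, None]
1 45 0 [None, None, array([-1.15, -0.1 , -1.28, -0.03,  0.69, -0.96])]
1 45 -0.3 [None, None, None]
1 55 0 [None, array([-0.77,  0.43, -1.19, -0.53,  0.39, -0.64]), array([-1.  , -0.13, -1.15,  0.16,  0.49, -0.86])]
1 55 -0.3 [None, array([-0.63,  0.45, -1.26, -0.73,  0.16, -0.24]), array([-0.83, -0.2 , -1.24, -0.02,  0.27, -0.41])]
1 65 0 [array([-0.84,  0.3 , -1.18, -0.23,  0.31, -0.75]), array([-0.69,  0.37, -1.04, -0.19,  0.26, -0.6 ]), array([-0.86, -0.09, -1.02,  0.34,  0.32, -0.77])]
1 65 -0.3 [array([-0.73,  0.29, -1.24, -0.37,  0.16, -0.35]), array([-0.59,  0.36, -1.08, -0.29,  0.1 , -0.23]), array([-0.75, -0.14, -1.07,  0.23,  0.17, -0.38])]
1 (0.124, 0, 0.3) [-0.38  0.55  0.33  1.35  0.   -0.34]
1 (0.124, 0, 0.205) [-0.38  0.58  0.15  1.13  0.   -0.34]
1 (-0.03, 0, 0.12) [-0.48  0.39 -0.41  0.77  0.   -0.44]
-1 35 0 [None, None, None]
-1 35 -0.3 [None, None, None]
-1 45 0 [None, None, array([-1.15, -0.1 , -1.28, -0.03,  0.69,  2.18])]
-1 45 -0.3 [None, None, None]
-1 55 0 [None, array([-0.77,  0.43, -1.19, -0.53,  0.39,  2.51]), array([-1.  , -0.13, -1.15,  0.16,  0.49,  2.28])]
-1 55 -0.3 [None, array([-0.63,  0.45, -1.26, -0.73,  0.16,  2.91]), array([-0.83, -0.2 , -1.24, -0.02,  0.27,  2.73])]
-1 65 0 [array([-0.84,  0.3 , -1.18, -0.23,  0.31,  2.39]), array([-0.69,  0.37, -1.04, -0.19,  0.26,  2.54]), array([-0.86, -0.09, -1.02,  0.34,  0.32,  2.37])]
-1 65 -0.3 [array([-0.73,  0.29, -1.24, -0.37,  0.16,  2.79]), array([-0.59,  0.36, -1.08, -0.29,  0.1 ,  2.91]), array([-0.75, -0.14, -1.07,  0.23,  0.17,  2.77])]
-1 (0.124, 0, 0.3) [-0.38  0.55  0.33  1.35  0.    2.8 ]
-1 (0.124, 0, 0.205) [-0.38  0.58  0.15  1.13  0.    2.8 ]
-1 (-0.03, 0, 0.12) [-0.48  0.39 -0.41  0.77  0.    2.7 ]
```

```bash
python3 - <<'E'
from h import *
import cv2
q=Q(np.radians(65),0,-1)
bot.set_gripper(0.0)
bot.move_pose(W(-.14,0,.22),q)
bot.move_linear(W(-.135,0,.014),.12)
f0=np.array(bot.read_ft_force())
r=bot.move_linear(W(-.078,0,.014),.03,until_force=12)
p=np.array(bot.read_position()); print(r,C.inv().apply(p-[x0,y0,0]).round(4),np.round(np.array(bot.read_ft_force())-f0,1),bot.read_clock())
cv2.imwrite("pics/d1.png",bot.camera("top")[100:280,300:480,::-1].repeat(3,0).repeat(3,1))
E
```

```text
True [-0.0832  0.0003  0.013 ] [-1.  -0.7 -0.7] 6.3833
```

View pics/d1.png

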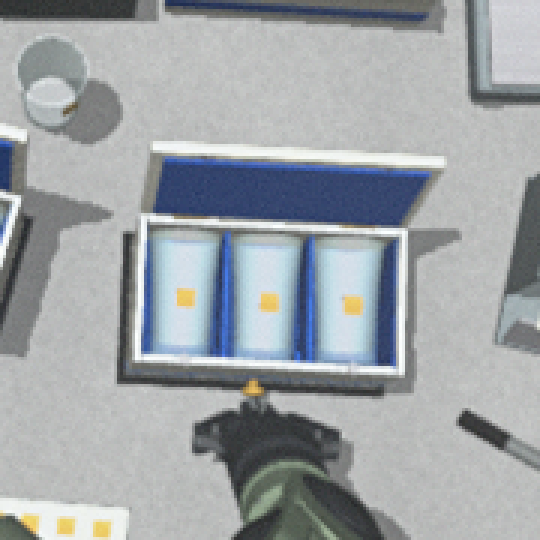

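The drawer front has gone under the case's front wall, with only the knob showing at (253,387) in the crop. I'll press once more to confirm it's at the stop, then back off and look again.

```bash
python3 - <<'E'
from h import *
import cv2
r=bot.move_linear(W(-.075,0,.014),.02,until_force=22)
p=np.array(bot.read_position()); print(r,C.inv().apply(p-[x0,y0,0]).round(4),np.round(bot.read_ft_force(),1))
bot.move_linear(W(-.13,0,.02),.1)
bot.move_linear(W(-.16,0,.15),.15)
bot.move_linear(W(-.16,0,.33),.2)
bot.move_pose(W(.0,0,.34),Q(np.pi/2,0,-1))
bot.move_linear(W(.13,0,.32),.2)
print(bot.read_clock(),bot.read_position())
for n in("top","side"):
    cv2.imwrite(f"pics/e_{n}.png",bot.camera(n)[100:280,300:480,::-1].repeat(3,0).repeat(3,1))
E
```

```text
True [-0.0832  0.001   0.0115] [-0.2 -0.2 -0.1]
11.0167 [ 0.65720136 -0.18439481  0.32090496]
```

View pics/e_top.png

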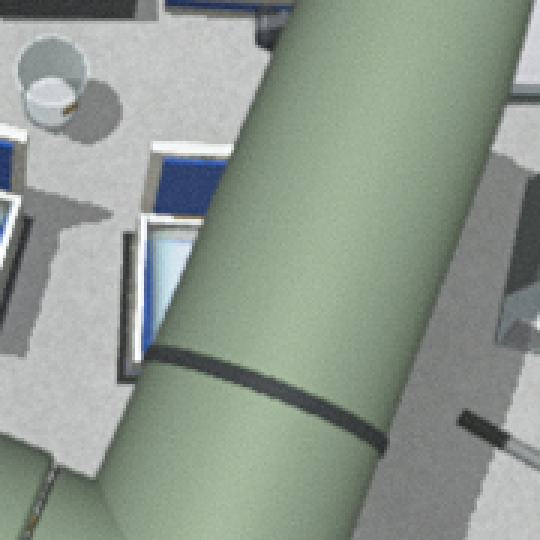

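View pics/e_side.png

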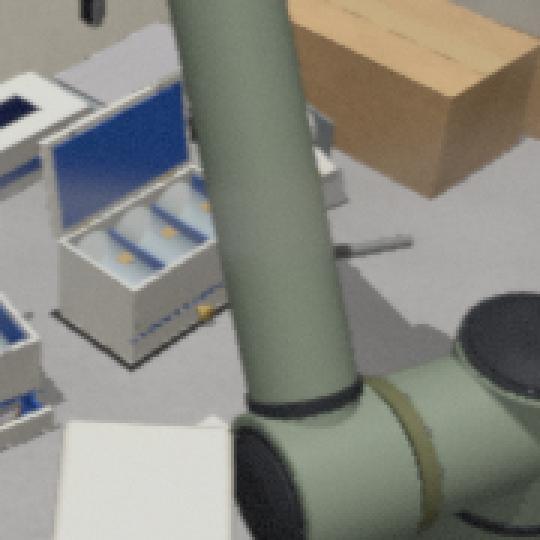

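The drawer reads flush in the side view, with the knob at (205,313) in the crop, and both presses stopped at the same place. Next is the lid.

```bash
python3 - <<'E'
from h import *
import cv2
loc=lambda:C.inv().apply(np.array(bot.read_position())-[x0,y0,0]).round(4)
q=Q(np.pi/2,0,-1)
print(bot.move_linear(W(.13,0,.208),.12,rotation=q,until_force=15),loc())
def T(th,r=.10,w=.011):
    u=np.array([-np.cos(th),np.sin(th)]);n=np.array([np.sin(th),np.cos(th)])
    v=np.array([.062,.112])+r*u+.01*n; return W(v[0]+w,0,v[1])
r=bot.move_linear(T(1.5),.06,until_force=25)
print(r,loc(),np.round(bot.read_ft_force(),1),bot.read_clock())
if not r:
  for th in np.arange(1.3,.69,-.2):
    r=bot.move_linear(T(th),.06,until_force=25)
    print(round(th,2),r,loc(),np.round(bot.read_ft_force(),1),bot.read_clock())
    if r: break
for n in("top","side"):
    cv2.imwrite(f"pics/f_{n}.png",bot.camera(n)[100:280,300:480,::-1].repeat(3,0).repeat(3,1))
E
```

```text
False [ 1.305e-01 -2.000e-04  2.090e-01]
False [ 7.590e-02 -2.000e-04  2.123e-01] [1.5 0.7 1.6] 13.2583
1.3 False [5.480e-02 1.000e-04 2.105e-01] [-0.1  0.1 -1. ] 13.7417
1.1 False [0.036  0.     0.2055] [-0.7 -0.2 -0.4] 14.225
0.9 False [1.820e-02 1.000e-04 1.964e-01] [ 1.1  0.3 -0.1] 14.7083
0.7 False [2.500e-03 1.000e-04 1.839e-01] [-0.1 -0.1 -0.6] 15.1917
```

View pics/f_side.png

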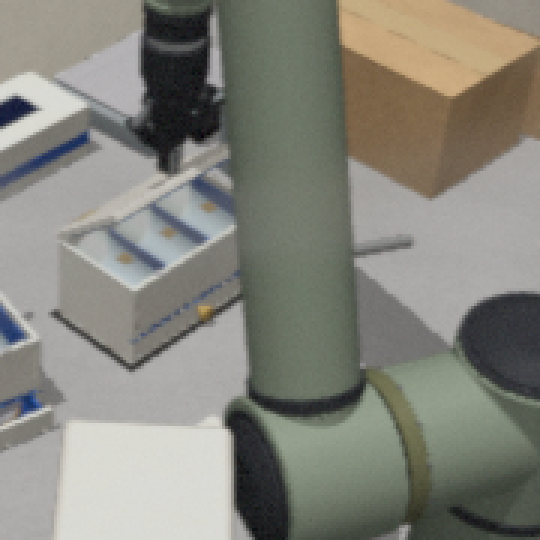

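The lid is following the fingertip and is about two-thirds of the way over. I'll continue the arc and then press down.

```bash
python3 - <<'E'
from h import *
import cv2
loc=lambda:C.inv().apply(np.array(bot.read_position())-[x0,y0,0]).round(4)
def T(th,r=.10,w=.011):
    u=np.array([-np.cos(th),np.sin(th)]);n=np.array([np.sin(th),np.cos(th)])
    v=np.array([.062,.112])+r*u+.01*n; return W(v[0]+w,0,v[1])
for th in (.55,.4,.25,.12,.04):
    r=bot.move_linear(T(th),.05,until_force=20)
    print(th,r,loc(),np.round(bot.read_ft_force(),1))
    if r: break
p=T(0);p[2]=.112
r=bot.move_linear(p,.02,until_force=15);print(r,loc(),np.round(bot.read_ft_force(),1))
r=bot.move_linear(p,.02,until_force=20);print(r,loc(),bot.read_clock())
p[2]=.25; bot.move_linear(p,.12)
bot.move_linear([.30,-.40,.33],.25); print(bot.read_clock())
for n in("top","side"):
    im=bot.camera(n)[...,::-1]; cv2.imwrite(f"pics/g_{n}.png",im); cv2.imwrite(f"pics/gz_{n}.png",im[100:280,290:470].repeat(3,0).repeat(3,1))
E
```

```text
0.55 False [-7.700e-03  1.000e-04  1.724e-01] [-0.6  0.1 -0.1]
0.4 False [-0.0159  0.0002  0.1597] [ 0.3  0.2 -0.3]
0.25 False [-0.022   0.0002  0.146 ] [-0.   0.6 -0.1]
0.12 False [-0.0256  0.0002  0.1334] [-0.4 -0.2 -1.3]
0.04 False [-0.0269  0.0002  0.1255] [-0.2  0.5 -0.6]
True [-2.67e-02 -1.00e-04  1.22e-01] [-1.2  1.   6.8]
True [-2.67e-02 -1.00e-04  1.22e-01] 17.9917
20.6083
```

View pics/g_top.png

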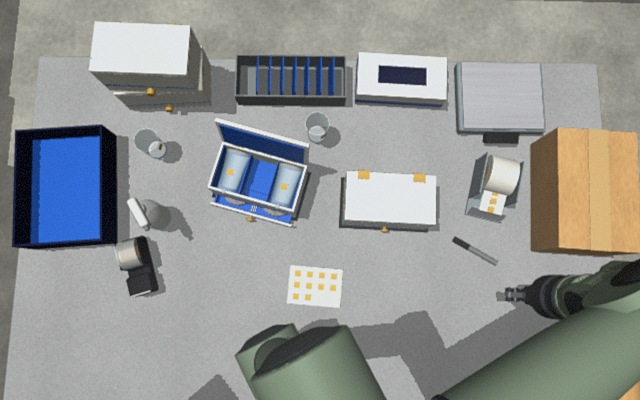

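View pics/gz_side.png

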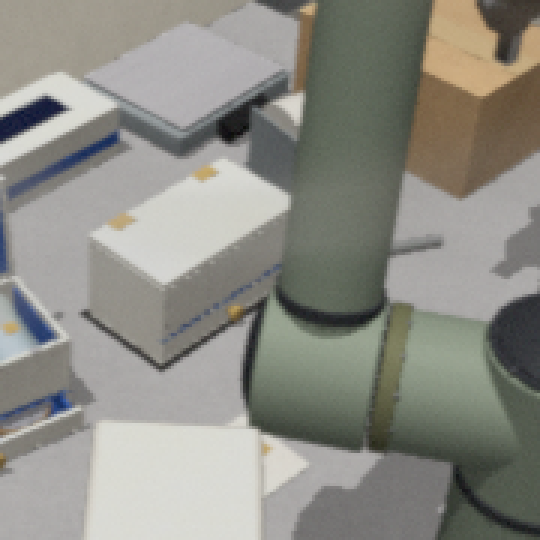

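View pics/gz_top.png

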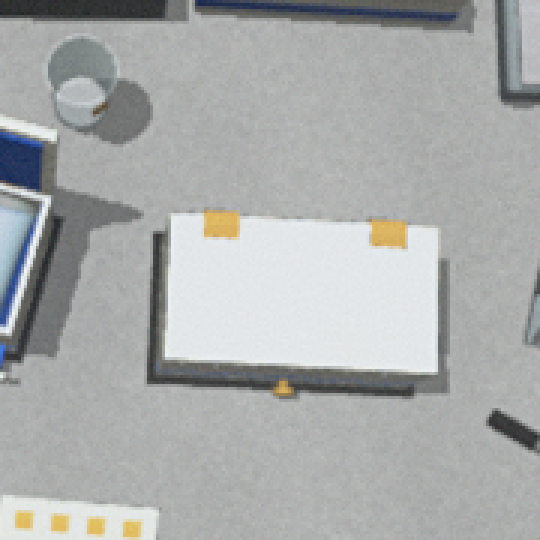

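```bash
python3 - <<'E'
from fit import *
im=cv2.imread("pics/g_top.png").astype(int)
b,g,r=im[...,0],im[...,1],im[...,2]
m=((b>205)&(g>205)&(r>205)).astype(np.uint8); m[:, :335]=0; m[:,445:]=0; m[:165]=0; m[230:]=0
c=max(cv2.findContours(m,0,2)[0],key=cv2.contourArea);print(cv2.minAreaRect(c),[tuple(x) for x in cv2.boxPoints(cv2.minAreaRect(c)).round(1).tolist()])
k=((r-b>50)).astype(np.uint8);k[:224]=0;k[236:]=0;k[:,:370]=0;k[:,400:]=0
ys,xs=np.nonzero(k);print("knob px",xs.mean(),ys.min(),ys.max())
p=np.load("p.npy").copy()
for d in(0,.003,.006):
    p[3]=d;p[4]=0; M=model(p);print(d,proj("top",M[[6]]).round(1).tolist(),proj("top",M[9:11]).round(1).tolist())
for n,t in(("top","case_b_knob"),("top","case_a_lid"),("top","marker"),("top","tumbler_c"),("top","spray")): print(t,[(np.round(d["bbox"]),round(d["confidence"],2)) for d in bot.search_frame(n,t)][:3])
a=cv2.imread("pics/top0.png").astype(int)
df=np.abs(a-im).max(2)>60; df[:,335:]=0; df[260:]=0;print("changed px left region",df.sum())
E
```

```text
((390.9927673339844, 197.00643920898438), (90.72691345214844, 48.29741668701172), 3.1363584995269775) [(344.3999938964844, 218.60000610351562), (347.0, 170.39999389648438), (437.6000061035156, 175.39999389648438), (435.0, 223.60000610351562)]
knob px 383.8 227 231
0 [[384.3, 232.3]] [[344.8, 220.5], [436.0, 224.7]]
0.003 [[384.3, 233.4]] [[344.8, 220.5], [436.0, 224.7]]
0.006 [[384.3, 234.5]] [[344.8, 220.5], [436.0, 224.7]]
case_b_knob [(array([211., 194.,  83.,  35.]), 0.83)]
case_a_lid [(array([380., 226.,   8.,   6.]), 0.16)]
marker [(array([453., 235.,  43.,  33.]), 0.66)]
tumbler_c [(array([306., 110.,  20.,  33.]), 0.9), (array([134., 127.,  34.,  30.]), 0.7)]
spray [(array([129., 199.,  41.,  32.]), 0.65), (array([344., 173.,  94.,  54.]), 0.54), (array([217., 118.,  90.,  47.]), 0.23)]
changed px left region 0
```

The knob end sits at row 231–232, against 232.3 predicted for the drawer home. Nothing changed around the other case.

```bash
python3 -c "
from cell import bot
print(bot.read_clock()); bot.close_job()"
```

```text
20.9583
the job is handed in; nothing more can be done
```

I closed up the fully packed right-hand case and handed the job in at about 21 s; `close_job` gives no verdict.

- **Drawer:** I pushed it home by its knob with the shut fingertips. Two presses, at 12 N and then 22 N, stopped at the same point. That point was about 3 mm further in than my fit predicted, which is about the size of its error. The knob's end shows at row 231–232 in the top view, against 232.3 predicted for flush.
- **Lid:** I swung it over along its arc from behind and pressed until the force changed by 15 N, then 20 N. Both presses stopped with the fingertip at z = 0.122 m, exactly the shut height. The pictures show it flat.
- **Everything else:** No pixels changed noticeably (beyond the threshold I set) around the incomplete case, the spray bottle or the standing tumblers. The marker was detected where it had been, to within 1–2 px. The arm was clear of everything.

Two checks were weaker:
- **Glasses inside:** They are hidden under the shut lid, so I could not check them at the end. They looked undisturbed after the drawer was pushed, and the lid met no unexpected force on the way down.
- **Lid detection:** The network no longer recognised the shut lid; its only report was at the knob, with low confidence. I relied on the pictures and the stop height instead.

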